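Set up the cryostat freezing station

TASK

Set up the freezing station: press the blue chuck straight down, foot first, into the sprung clamp until its foot is fully home and the jaws have closed around its neck, and only then let go of it. On the cold plate, stand the red chuck midway between the yellow post and the black post, and the green chuck in the same row, midway between the red chuck and the yellow post. The steel heat extractor goes centred on top of the red chuck, knob up, set down gently and not dropped.

Things in the scene. Friction and masses are not known exactly. Their poses are not given: they have to be found in the camera images.
- chuck_red: Red specimen chuck, 46 mm tall, round, standing upright on its foot: aluminium foot 24 mm dia (height 0-8 mm) and neck 17 mm dia (11-34 mm), red disc 38 mm dia (34-42 mm), white specimen button 28 mm dia with a flat top (42-46 mm). About 70 g. Origin: centre of the underside of the foot, z up. Grip it across the disc with the fingertips near the neck.
- chuck_green: Green specimen chuck, 46 mm tall, round, standing upright on its foot: aluminium foot 24 mm dia (height 0-8 mm) and neck 17 mm dia (11-34 mm), green disc 38 mm dia (34-42 mm), white specimen button 28 mm dia with a flat top (42-46 mm). About 70 g. Origin: centre of the underside of the foot, z up. Grip it across the disc with the fingertips near the neck.
- chuck_blue: Blue specimen chuck, 46 mm tall, round, standing upright on its foot: aluminium foot 24 mm dia (height 0-8 mm) and neck 17 mm dia (11-34 mm), blue disc 38 mm dia (34-42 mm), white specimen button 28 mm dia with a flat top (42-46 mm). About 70 g. Origin: centre of the underside of the foot, z up. Grip it across the disc with the fingertips near the neck.
- extractor: Heat extractor: steel cylinder 34 mm dia, 26 mm tall, with a thin stem and a black round knob on top, 24 mm dia (height 36-56 mm). 56 mm tall overall, about 0.2 kg. Origin: centre of its underside, z up. Grip it by the knob.
- plate: Cold plate: fixed flat aluminium slab, 100 mm (its x) by 340 mm (its y), 12 mm thick, with rows of small dark dots along its long edges and one post at each end. Origin: centre of the underside, so the top is 12 mm above it; this centre is also midway between the posts.
- post_yellow: Yellow fixed post on the cold plate, 18 mm dia, 30 mm tall, on the plate's long centre line 140 mm from its centre, at either end. Origin: centre of its underside, at the plate's top.
- post_black: Black fixed post, same as the yellow one, at the other end of the cold plate.
- clamp: Sprung clamp: fixed grey base 60 mm (its x) by 104 mm (its y), 12 mm thick; its top is the seat for a chuck's foot. Two steel jaws with brass ramps slide apart along y. Dark end blocks at y +-45 mm reach 46 mm height. Origin: centre of the underside, on the clamping axis. A chuck pressed home has its disc at 46-54 mm height. Grip it across the clamp's x so that the fingers clear the jaws.
- jaw_left (a joint): Jaw on the clamp's +y side, 26 mm wide along x. Slide in m: 0 closed and empty (lips 15 mm apart, at 23-28 mm height; ramps above widen to 32 mm apart at 44 mm), growing as it opens (at most 0.009). Pushing a foot down the ramps takes 4 to 10 N and opens each jaw about 0.0045, then the seat is a hard stop; behind the foot it closes on the neck at about 0.001.
- jaw_right (a joint): The same for the jaw on the clamp's -y side.

How it is judged:
On the way:
1. the blue chuck is fully home in the clamp with both jaws closed while the gripper still holds it (horizontal distance between chuck_blue and clamp below 0.01 m and z of chuck_blue in the frame of clamp between 0.008 and 0.0155 m and angle between chuck_blue's own z axis and vertical below 0.1 rad and value of joint each of jaw_left, jaw_right below 0.003 m and contact force between the fingers and chuck_blue above 0.5 N), for 0.1 s.
At the end, for the whole second after the job is handed in: All upright, still. Blue on the clamp seat (3.5 mm; 10 mm off axis), jaws on it, open under 3 mm. Red on the plate within 15 mm of midway between posts. Green within 15 mm of the centre line, 50-90 mm from red, 55-85 mm from the yellow post. Extractor on red within 10 mm of its axis (horizontal distance between chuck_blue and clamp below 0.01 m and z of chuck_blue in the frame of clamp between 0.008 and 0.0155 m and angle between each of chuck_blue, chuck_blue, chuck_red, chuck_green, extractor's own z axis and vertical below 0.1 rad and value of joint each of jaw_left, jaw_right below 0.003 m and contact force between chuck_blue and jaw_left above 0.2 N and contact force between chuck_blue and jaw_right above 0.2 N and linear speed of each of chuck_blue, chuck_red, chuck_green, extractor below 0.02 m/s and angular speed of each of chuck_blue, chuck_red, chuck_green, extractor below 0.3 rad/s and x of chuck_red in the frame of plate between -0.015 and 0.015 m and y of chuck_red in the frame of plate between -0.015 and 0.015 m and z of chuck_red in the frame of plate between 0.008 and 0.016 m and x of chuck_green in the frame of plate between -0.015 and 0.015 m and z of chuck_green in the frame of plate between 0.008 and 0.016 m and horizontal distance between chuck_green and chuck_red between 0.05 and 0.09 m and horizontal distance between chuck_green and post_yellow between 0.055 and 0.085 m and horizontal distance between extractor and chuck_red below 0.01 m and z of extractor in the frame of chuck_red between 0.042 and 0.05 m); the robot touches nothing.
It fails at once if the blue chuck is let go at the clamp before it is home (horizontal distance between chuck_blue and clamp below 0.025 m and z of chuck_blue in the frame of clamp above 0.0165 m and contact force between the fingers and chuck_blue below 0.05 N).
It fails at once if the heat extractor is dropped (moves faster than 0.45 m/s with no finger on it, a fall of about 10 mm) (linear speed of extractor above 0.45 m/s and contact force between the fingers and extractor below 0.05 N).
It also fails if it takes over 93 s, if anything falls off the work surface, if the arm or the gripper's body presses on something with over 40 N, if the wrist force passes 120 N, or if a joint passes its speed limit or range.

ROBOT

A 6-joint arm with a two-finger parallel gripper is mounted at the origin on the work surface. World frame = base frame: x ahead of the robot, y to its left, z up, the work surface at z = 0. Lengths are in m, angles in rad, forces in N, time in s.
With the tool pointing down it reaches from about 0.3 to 0.75 m from the base axis. Payload 8.5 kg.
Tool frame: the origin (TCP) lies between the finger pads; the fingertips stand 19 mm ahead of it and the grasp point (between the pads) is the TCP; z points along the fingers, y is the line along which they close (so a half turn about z gives the same grasp; the last joint's range is limited). The gripper opens to 85 mm and grips with 20 to 120 N. Pads are 22 mm wide; open, the fingers measure 114 mm over their backs; the gripper's body (76 mm by 85 mm) begins 54 mm behind the grasp point. The pads swing forward as they close: fully open they stand 13 mm farther back than shut.
Start: joints at [0.979, 0.381, 1.297, -0, 1.464, -0.215], TCP at [0.202, 0.511, 0.25] pointing down, gripper open.
Joint ranges: [-3.11, 3.11], [-0.89, 2.33], [0.22, 2.48], [-1.42, 4.56], [0.17, 2.85], [-2.88, 2.88]. Speed limits (rad/s): [2.39, 2.39, 3.14, 3.14, 3.14, 3.14].

INTERFACE

Orientations are given as [roll, pitch, yaw] about the fixed x, y, z axes, in that order (R = Rz(yaw) Ry(pitch) Rx(roll)).
In Python, from workcell import env, planner, read_camera, get_calibration, job_done gives the robot as it stands. The module is installed in compiled form; this text tells all that it offers. Calls block until the motion is done:
- env.movep(position, orientation): joint-space move of the TCP to a pose.
- env.move_straight(position, frame=None, rate=0.15): straight line of the TCP; frame=None keeps the orientation; rate is the mean speed in m/s.
- env.move_j(angles): joint-space move.
- env.ungrasp() and env.close_gripper(): open the fingers fully, or close them until they stop; the grip force is fixed at half the most.
- env.dwell(seconds).
- planner.ik(position, orientation): joint angles nearest the present ones, or None.
- env.observe(): the state.
- read_camera(name): name is "scene" or "top" or "wrist"; returns the picture (420x560x3 uint8, red, green, blue); there is no depth.
- get_calibration(name): a dict with "K" (3x3 intrinsics, pixels), "rvec" (rotation vector, rad) and "tvec" (3), from world to camera coordinates, as OpenCV has them; the wrist camera has in their place "mount" (4x4, takes a point from camera to tool coordinates, whose origin is the TCP and whose axes are the flange's). Camera axes: x right, y down, z forward; pixel columns grow to the right and rows downward; lengths in m; the calibration is good to about 2 mm. A picture is of the moment at which its call begins: read the wrist's pose just before it. get_calibration takes no time and is no camera call.
A pose or a line that the arm cannot do raises env.Unreachable and nothing moves.
- job_done(): hands the job in; it is judged then, once.
The state is a dict: "t": time; "q": joint angles; "qd": joint speeds; "joint_torque": joint torques, N m; "tcp_pos": TCP position; "ee_rot": TCP orientation; "ft_force": force on the tool from outside, world axes, zero at the start; "ft_torque": the same for the moment, N m; "opening": opening from 0.0 (shut) to 1.0 (fully open); "finger_force": force on a finger pad.
Only numpy, scipy, OpenCV 4.12 (cv2) and the standard library are available. Lean on these libraries where they do the work, as an engineer would, in place of code of your own. Each camera call takes 0.05 s, during which the arm holds its last target. There are 200 camera calls.

## Working session

There is one attempt and no reset: what is moved stays moved. The work goes in short steps, each a Python script; the robot and the scene stay as the last script left them, time stands still between calls to the robot, and variables do not carry over. Pictures are saved under pics/ and viewed, at most 14 in all, crops included, and the job is handed in when it is done.

```bash
mkdir -p pics
python3 - <<'E'
from workcell import *
import cv2
for n in("scene","top"):
    cv2.imwrite(f"pics/{n}0.png",read_camera(n)[:,:,::-1]); print(get_calibration(n))
print(get_calibration("wrist")); print(env.observe())
E
```

```text
{'K': array([[453.28126629,   0.        , 274.89212717],
       [  0.        , 453.28126629, 207.93620422],
       [  0.        ,   0.        ,   1.        ]]), 'rvec': array([ 0.8072722 ,  2.54949411, -1.13827256]), 'tvec': array([ 0.44234033, -0.18266112,  1.10108655])}
{'K': array([[411.7657767 ,   0.        , 271.46472043],
       [  0.        , 411.7657767 , 210.20619351],
       [  0.        ,   0.        ,   1.        ]]), 'rvec': array([ 1.99982638, -2.21863546,  0.23204922]), 'tvec': array([0.04654565, 0.55442535, 0.77016247])}
{'K': array([[322.80935093,   0.        , 282.43117036],
       [  0.        , 322.80935093, 207.79841019],
       [  0.        ,   0.        ,   1.        ]]), 'mount': array([[-1.20140307e-03, -9.50861809e-01, -3.09613269e-01,
         7.86364524e-02],
       [ 9.99998902e-01, -8.73940638e-04, -1.19634723e-03,
         1.37445182e-04],
       [ 8.66977271e-04, -3.09614367e-01,  9.50861816e-01,
        -1.24213729e-01],
       [ 0.00000000e+00,  0.00000000e+00,  0.00000000e+00,
         1.00000000e+00]])}
{'t': 0.1, 'q': array([ 9.78651676e-01,  3.81117619e-01,  1.29815478e+00, -2.77299625e-05,
        1.46360624e+00, -2.15300842e-01]), 'qd': array([-0.00056568, -0.00203551, -0.00255831, -0.00019492, -0.00044526,
       -0.00090173]), 'joint_torque': array([ 2.28134493e-03, -4.49220979e+01, -2.31654185e+01, -2.66312572e-04,
        3.69863701e-03,  2.94415099e-05]), 'tcp_pos': array([0.20226541, 0.51120028, 0.2497896 ]), 'ee_rot': array([-3.14033047e+00, -2.47809928e-04,  2.76475167e+00]), 'ft_force': array([-0.73219507,  0.41013903, -0.35658959]), 'ft_torque': array([0.0502246 , 0.00861537, 0.01430009]), 'finger_force': 0.0, 'opening': 1.0013504001479185}
```

View pics/top0.png

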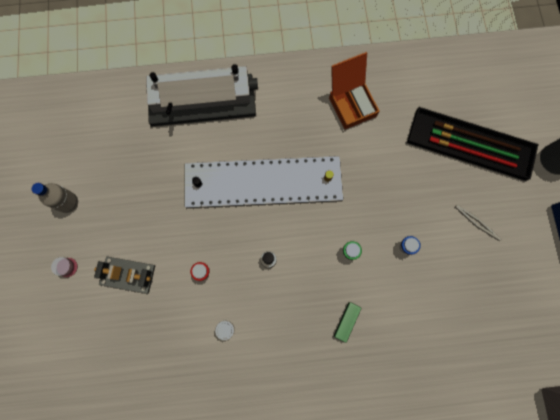

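View pics/scene0.png

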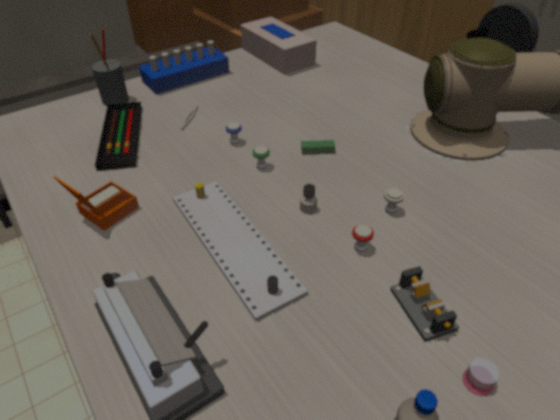

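The top view shows the plate from (185,165) to (342,205), black post (197,183), yellow post (328,175), clamp (125,274), red (200,271), extractor (268,259), green (352,250), blue (410,245). The white chuck at (225,331) is a distractor. I'll enlarge these for finer reading.

```bash
cat > h.py <<'E'
import numpy as np, cv2
from workcell import *
def world(name,u,v,z):
    c=get_calibration(name); R=cv2.Rodrigues(c["rvec"])[0]; t=c["tvec"]
    d=R.T@np.linalg.solve(c["K"],[u,v,1]); o=-R.T@t
    return o+d*(z-o[2])/d[2]
E
python3 - <<'E'
from h import *
im=cv2.imread("pics/top0.png")
C=dict(clamp=(125,274),red=(200,271),ext=(268,259),green=(352,250),blue=(410,245),black=(197,183),yellow=(328,175))
T=[]
for k,(u,v) in C.items():
    c=cv2.resize(im[v-25:v+25,u-32:u+32],None,fx=4,fy=4,interpolation=cv2.INTER_CUBIC)
    for i in range(0,64,10): cv2.putText(c,str(u-32+i),(i*4,8),0,.3,(0,0,255),1); cv2.line(c,(i*4+2,10),(i*4+2,14),(0,0,255),1)
    for i in range(0,50,10): cv2.putText(c,str(v-25+i),(0,i*4+5),0,.3,(0,0,255),1)
    T.append(c)
while len(T)<9:T.append(T[0]*0)
m=np.vstack([np.hstack(T[i:i+3]) for i in (0,3,6)]); cv2.imwrite("pics/m0.png",m); print(m.shape)
for k,z in dict(clamp=.012,red=.046,ext=.056,green=.046,blue=.046,black=.042,yellow=.042).items(): print(k,world("top",*C[k],z).round(3))
hsv=cv2.cvtColor(im,cv2.COLOR_BGR2HSV)
E
```

```text
(600, 768, 3)
clamp [0.464 0.303 0.012]
red [0.451 0.143 0.046]
ext [0.46  0.006 0.056]
green [ 0.461 -0.163  0.046]
blue [ 0.459 -0.281  0.046]
black [0.634 0.137 0.042]
yellow [ 0.623 -0.137  0.042]
```

View pics/m0.png

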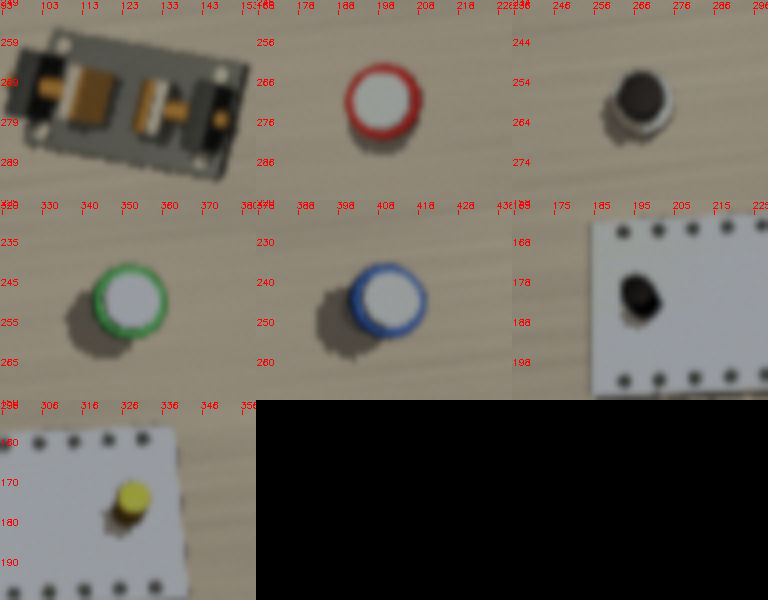

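Button centres: red ≈(199,270.8), green ≈(352.3,249.7), blue ≈(409,244.5), knob ≈(265.7,258.5), and the clamp is turned about 11°. Next I'll take wrist pictures along the way for finer measurements.

```bash
cat >> h.py <<'E'
from scipy.spatial.transform import Rotation as Ro
PI=np.pi
def snap(fn):
    o=env.observe(); im=read_camera("wrist"); cv2.imwrite(f"pics/{fn}.png",im[:,:,::-1])
    T=np.eye(4); T[:3,:3]=Ro.from_euler("xyz",o["ee_rot"]).as_matrix(); T[:3,3]=o["tcp_pos"]
    np.save(f"pics/{fn}.npy",T@get_calibration("wrist")["mount"]); return im
def wworld(fn,u,v,z):
    M=np.load(f"pics/{fn}.npy"); d=M[:3,:3]@np.linalg.solve(get_calibration("wrist")["K"],[u,v,1]); o=M[:3,3]
    return (o+d*(z-o[2])/d[2])[:2]
def grid(im,x0,y0,w,h,f):
    c=cv2.resize(im[y0:y0+h,x0:x0+w],None,fx=f,fy=f,interpolation=cv2.INTER_CUBIC)
    for i in range((-x0)%20,w,20): cv2.putText(c,str(x0+i),(i*f,9),0,.35,(0,0,255),1); cv2.line(c,(i*f,10),(i*f,16),(0,0,255),1)
    for i in range((-y0)%20,h,20): cv2.putText(c,str(y0+i),(0,i*f+4),0,.35,(0,0,255),1)
    return c
E
python3 - <<'E'
from h import *
for n,p in zip("ABC",[(.46,.26,.25),(.48,.04,.25),(.46,-.18,.25)]):
    env.movep(p,[PI,0,PI/2]); env.dwell(.2); snap("w"+n); o=env.observe(); print(o["t"],o["q"].round(2),o["tcp_pos"].round(4))
A,B,C=[cv2.resize(cv2.imread(f"pics/w{n}.png"),(400,300)) for n in "ABC"]
cv2.imwrite("pics/mw.png",np.vstack([np.hstack([A,B]),np.hstack([C,C*0])]))
E
```

```text
1.7 [0.29 0.34 1.36 0.   1.44 0.29] [0.4596 0.2606 0.25  ]
2.8333 [-0.16  0.26  1.48  0.    1.4  -0.16] [0.48  0.041 0.25 ]
3.9667 [-0.61  0.28  1.45  0.    1.41 -0.61] [ 0.4603 -0.179   0.2501]
```

View pics/mw.png

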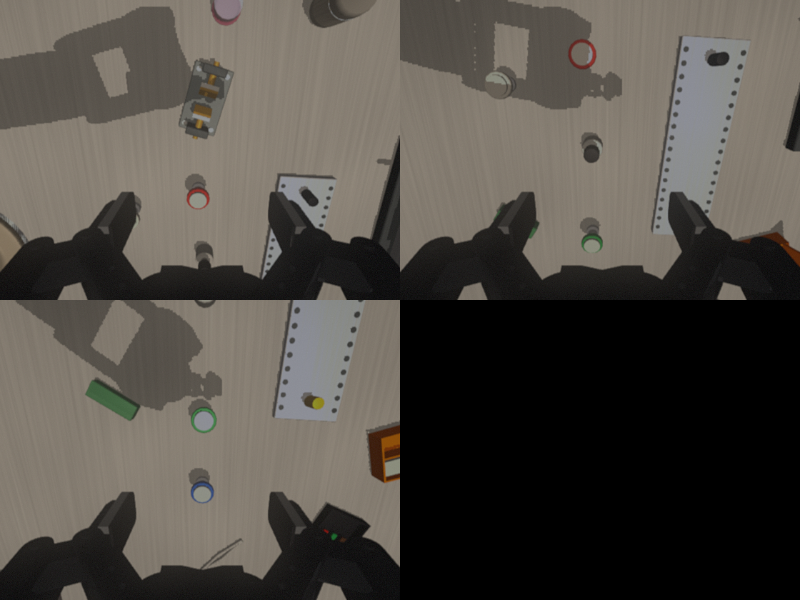

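Run:
```python
from h import *
I={n:cv2.imread(f"pics/w{n}.png") for n in "ABC"}
g=lambda n,u,v:grid(I[n],u-25,v-25,50,50,4)
L=grid(I["A"],248,78,80,120,5)
R=np.vstack([np.hstack([g("A",277,278),g("B",269,215)]),np.hstack([g("C",284,168),g("C",283,266)]),np.hstack([g("B",445,81),g("C",444,143)])])
cv2.imwrite("pics/m1.png",np.hstack([L,R]))
```

```text
(no output)
```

View pics/m1.png

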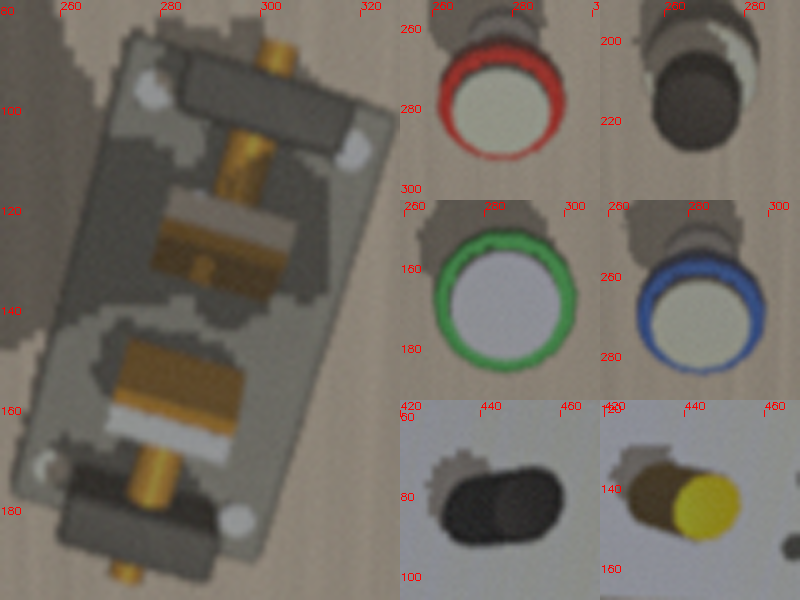

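The enlarged crops give the red button at (276.6,280.6) in A, the knob at (267.6,215.1) in B, green (284.9,168.9) and blue (282.9,271.4) in C. Post tops are at B (451.4,81.6) and C (445.4,144.4). I also read the clamp's base corners and four bolts, and I'll check all of this against the given sizes.

Run:
```python
from h import *
W=lambda n,u,v,z:wworld("w"+n,u,v,z)
r=lambda a:np.round(a,4)
print("red",r(W("A",276.6,280.6,.046)),"top",r(world("top",199,270.8,.046)))
print("ext",r(W("B",267.6,215.1,.056)),r(world("top",265.7,258.5,.056)))
print("green",r(W("C",284.9,168.9,.046)),r(world("top",352.3,249.7,.046)))
print("blue",r(W("C",282.9,271.4,.046)),r(world("top",409,244.5,.046)))
b=W("B",451.4,81.6,.042);y=W("C",445.4,144.4,.042)
print("black",r(b),r(world("top",195.9,180.6,.042)),"yellow",r(y),r(world("top",329.1,173.9,.042)),np.linalg.norm(b-y),r((b+y)/2))
for nm,P in dict(corn=[(130,35),(395,112),(258,562),(12,490)],bolt=[(155,90),(352,150),(236,520),(48,468)]).items():
    X=np.array([W("A",248+p[0]/5-.4,78+p[1]/5-.4,.012 if nm=="corn" else .013) for p in P])
    s=(X[0]+X[1]-X[2]-X[3])/2; d=(X[1]+X[2]-X[0]-X[3])/2
    print(nm,r(X).tolist(),r(X.mean(0)),np.linalg.norm(s),np.linalg.norm(d),"long",np.arctan2(s[1],s[0]),"short",np.arctan2(d[1],d[0]))
```

```text
red [0.4534 0.1443] top [0.4516 0.1445 0.046 ]
ext [0.4651 0.0084] [0.4612 0.0102 0.056 ]
green [ 0.4634 -0.1646] [ 0.4617 -0.1641  0.046 ]
blue [ 0.4615 -0.2833] [ 0.4603 -0.2787  0.046 ]
black [0.6425 0.1394] [0.6394 0.1393 0.042 ] yellow [ 0.6266 -0.14  ] [ 0.6249 -0.1395  0.042 ] 0.27993702302703 [ 6.346e-01 -3.000e-04]
corn [[0.4507, 0.3577], [0.507, 0.3424], [0.4795, 0.2434], [0.4229, 0.2604]] [0.465 0.301] 0.10200438201714213 0.05867720140409498 long 1.2964877929675644 short -0.27852488149354604
bolt [[0.4559, 0.3468], [0.498, 0.3347], [0.4742, 0.2536], [0.4313, 0.2657]] [0.4649 0.3002] 0.08462524027333801 0.044142822525308795 long 1.2811961097561901 short -0.2771466492863162
```

The measurements agree: post spacing 0.2799 m, clamp base 102×59 mm, and the two cameras match within a few mm. Picking blue.

```bash
cat >> h.py <<'E'
def st(m=""):
    o=env.observe(); print(m,"t%.2f"%o["t"],o["tcp_pos"].round(4),"open %.3f"%o["opening"],"ff %.1f"%o["finger_force"],"ft",o["ft_force"].round(1)); return o
def pick(x,y,z,yaw,up=.16):
    env.movep([x,y,max(.12,z+.06)],[PI,0,yaw]); env.move_straight([x,y,z],rate=.12); env.close_gripper(); st("gripped")
    env.move_straight([x,y,up],rate=.2); return st("lifted")
CL=(.465,.3007); CY=1.289
E
python3 - <<'E'
from h import *
pick(.461,-.282,.039,PI/2)
env.movep([*CL,.16],[PI,0,CY]); st("over clamp"); env.dwell(.2); snap("w3")
cv2.imwrite("pics/w3c.png",cv2.resize(cv2.imread("pics/w3.png"),(800,600)))
E
```

```text
gripped t6.03 [ 0.4611 -0.2822  0.0396] open 0.407 ff 59.1 ft [-1.1  0.4  5.9]
lifted t6.78 [ 0.4606 -0.2816  0.1589] open 0.403 ff 59.7 ft [ 0.1 -0.3 -1.3]
over clamp t8.88 [0.4655 0.3    0.1599] open 0.404 ff 59.7 ft [0.2 0.  0.2]
```

View pics/w3c.png

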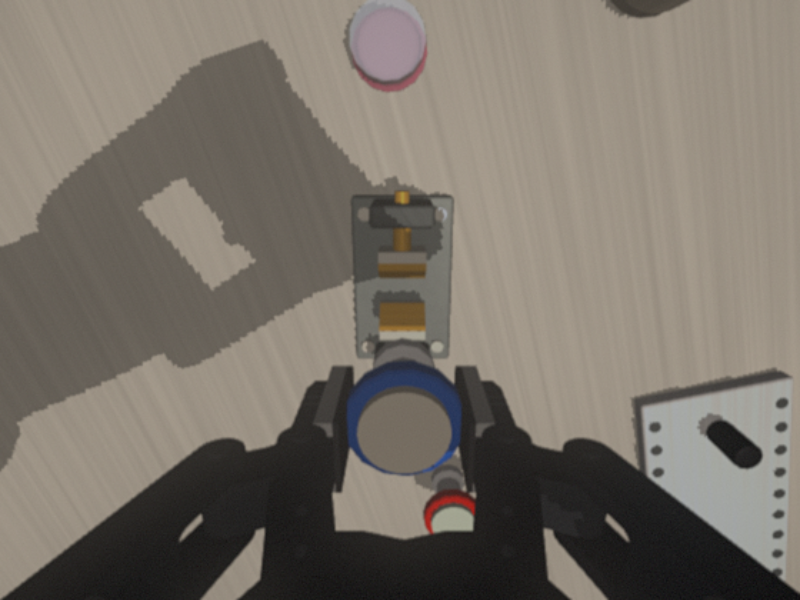

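Blue is held upright, with its button at (404,430) in the 800-wide view. The clamp lies straight in line, bolts at (363,214), (441,214), (437,346) and (368,346). Next I'll check the offsets.

Run:
```python
from h import *
k=.7
f=lambda u,v,z:wworld("w3",u*k,v*k,z)
print("button",f(404,430,.167),"disc",f(405,418,.163))
B=[f(*p,.013) for p in[(363,214),(441,214),(437,346),(368,346)]]; print("clamp",np.mean(B,0))
s=(B[0]+B[1]-B[2]-B[3]); print(np.arctan2(s[1],s[0])); print(env.observe()["tcp_pos"],env.observe()["ee_rot"])
```

```text
button [0.4663316  0.29990367] disc [0.46704012 0.30125783]
clamp [0.46519999 0.30002191]
1.2897107482844503
[0.46524805 0.30031648 0.15998561] [-3.14158352e+00  1.36524683e-05  1.28829550e+00]
```

Run:
```python
from h import *
x,y=.4650,.3003
env.move_straight([x,y,.085],rate=.12); st()
for z in (.070,.062,.058,.055,.053,.052,.051,.050,.049,.048,.047,.046):
    env.move_straight([x,y,z],rate=.04); o=st(z)
    if z<.0535 and o["ft_force"][2]>18: break
env.dwell(.3); st(); snap("w4"); cv2.imwrite("pics/s4.png",grid(read_camera("scene")[:,:,::-1].copy(),360,230,120,120,5))
cv2.imwrite("pics/w4c.png",grid(cv2.imread("pics/w4.png"),180,120,200,200,3))
```

```text
t9.90 [0.4654 0.3004 0.0856] open 0.404 ff 59.7 ft [ 0.3  0.1 -0.8]
0.07 t10.43 [0.465  0.3003 0.0698] open 0.403 ff 59.7 ft [ 1.7 -0.  -0.2]
0.062 t10.78 [0.4649 0.3002 0.0616] open 0.404 ff 60.0 ft [ 1.3  0.4 -3.1]
0.058 t11.03 [0.4649 0.3002 0.0576] open 0.403 ff 60.0 ft [ 1.   0.1 -3.5]
0.055 t11.28 [0.4647 0.3001 0.0545] open 0.402 ff 60.1 ft [ 2.6  0.2 -4.8]
0.053 t11.53 [0.4648 0.3003 0.0526] open 0.403 ff 60.2 ft [ 1.3  1.4 -6.1]
0.052 t11.78 [0.465  0.3004 0.0521] open 0.403 ff 60.2 ft [-0.3  2.  -2.5]
0.051 t12.03 [0.4652 0.3006 0.0517] open 0.402 ff 60.9 ft [-2.3  3.3  4.8]
0.05 t12.28 [0.4653 0.3008 0.0515] open 0.402 ff 61.7 ft [-4.1  2.9 14.8]
0.049 t12.53 [0.4653 0.301  0.0514] open 0.405 ff 62.3 ft [-6.1  1.6 23.6]
 t12.82 [0.4653 0.301  0.0515] open 0.401 ff 62.3 ft [-5.8  1.6 22.8]
```

View pics/s4.png

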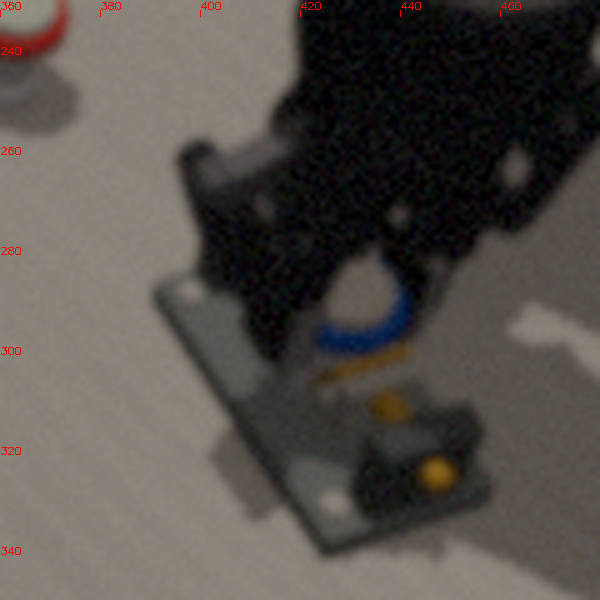

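The disc sits just above the ramps at about (432,290) and the hard stop is at TCP z 0.0515, where home was expected. I'll check the jaws before releasing.

View pics/w4c.png

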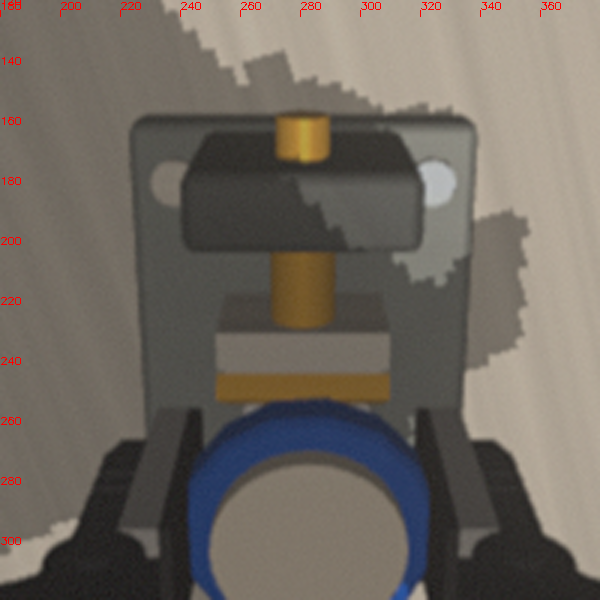

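Run:
```python
from h import *
a=np.array([np.cos(CY),np.sin(CY)])
for v in (230,244,253): print(v,[round(float((wworld("w4",281,v,z)-CL)@a),4) for z in(.044,.046)])
print("endblock inner top", (wworld("w4",281,177,.046)-CL)@a,"far bolt",(wworld("w4",323,181,.012)-CL)@a)
```

```text
230 [0.0267, 0.0276]
244 [0.02, 0.0209]
253 [0.0156, 0.0166]
endblock inner top 0.050944029990414884 far bolt 0.04121781954523487
```

The brass ramp's inner top edge is at y≈15.6 mm, and closed is 16 mm, so the jaws have closed. I'll unload, release, then place red and green.

```bash
cat >> h.py <<'E'
def place(x,y,z,yaw,up=.16):
    env.movep([x,y,z+.06],[PI,0,yaw]); env.dwell(.1); env.move_straight([x,y,z+.004],rate=.12); env.dwell(.1)
    env.move_straight([x,y,z],rate=.03); st("down"); env.ungrasp(); st("open"); env.move_straight([x,y,up],rate=.2)
E
python3 - <<'E'
from h import *
env.move_straight([.4652,.3008,.0513],rate=.03); env.dwell(.2); st("unload"); env.ungrasp(); st(); env.move_straight([.4652,.3008,.13],rate=.12); snap("w5")
pick(.453,.1443,.039,PI/2); place(.634,-.0003,.0525,PI/2)
pick(.463,-.1644,.039,PI/2); place(.630,-.0702,.0525,PI/2); snap("w6")
env.movep([.48,.05,.22],[PI,0,PI/2]); env.dwell(.3); snap("w7"); st()
T=read_camera("top")[:,:,::-1].copy(); cv2.imwrite("pics/t7.png",T)
A=cv2.resize(cv2.imread("pics/w5.png"),(400,300));B=cv2.resize(cv2.imread("pics/w7.png"),(400,300))
cv2.imwrite("pics/m7.png",np.vstack([np.hstack([A,B]),np.hstack([grid(T,100,230,133,100,3),grid(T,250,130,133,100,3)])[:,:800][:,:800] if 0 else cv2.resize(np.hstack([grid(T,100,230,133,100,3),grid(T,230,130,133,100,3)]),(800,300))]))
E
```

```text
unload t13.38 [0.4654 0.3009 0.0516] open 0.404 ff 61.3 ft [-2.2  1.2  7. ]
 t13.93 [0.4652 0.3007 0.0512] open 1.003 ff 0.0 ft [-0.3 -0.3  0.4]
gripped t16.82 [0.4532 0.1443 0.0396] open 0.402 ff 59.0 ft [-1.  -0.   6.4]
lifted t17.57 [0.4524 0.1442 0.159 ] open 0.399 ff 59.8 ft [-0.3  0.1 -1.1]
down t19.62 [ 6.34e-01 -3.00e-04  5.25e-02] open 0.406 ff 59.8 ft [-0.5  0.2 -1.3]
open t20.17 [ 6.34e-01 -3.00e-04  5.25e-02] open 0.997 ff 0.0 ft [ 1.1  0.2 -0. ]
gripped t23.17 [ 0.4632 -0.1646  0.0396] open 0.404 ff 59.0 ft [-1.7  0.5  6.3]
lifted t23.93 [ 0.4625 -0.1641  0.159 ] open 0.402 ff 59.7 ft [ 1.1  0.2 -0.4]
down t25.83 [ 0.6299 -0.0702  0.0525] open 0.402 ff 59.7 ft [-0.4 -0.1 -0.7]
open t26.38 [ 0.63   -0.0702  0.0525] open 1.005 ff 0.0 ft [-0.2  0.2 -0.1]
 t28.30 [0.4804 0.0496 0.2196] open 1.001 ff 0.0 ft [ 0.3 -0.1  0.5]
```

View pics/m7.png

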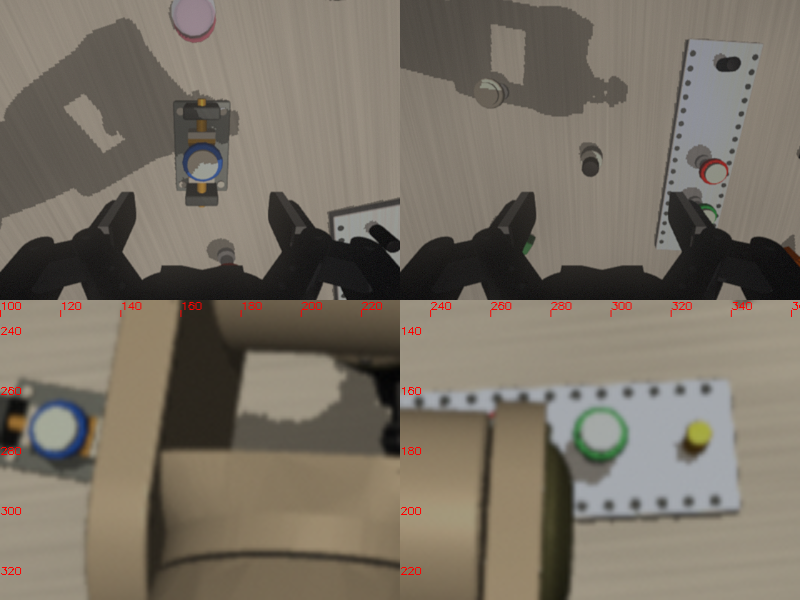

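Blue is seated in the clamp, and red at (713,172) and green at (708,213) stand upright on the plate. I'll enlarge the extractor and red before the last pick.

Run:
```python
from h import *
I=cv2.imread("pics/w7.png"); cv2.imwrite("pics/m8.png",np.hstack([grid(I,237,195,60,70,6),grid(I,410,205,60,70,6)]))
```

```text
(no output)
```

View pics/m8.png

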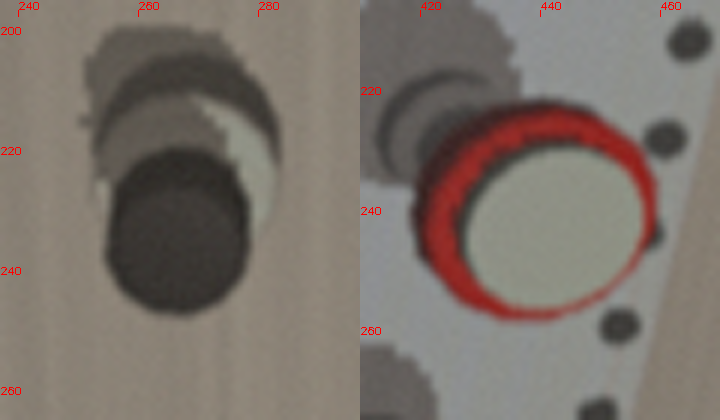

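The knob is centred at about (266.3,235.1) and the red button at (443.3,244.6).

Run:
```python
from h import *
for z in(.046,.056):print("ext",wworld("w7",266.3,235.1,z))
print("red",wworld("w7",443.3,244.6,.058))
e=wworld("w7",266.3,235.1,.053)
e=(e+[.4635,.009])/2; print(e)
pick(*e,.0505,PI/2,up=.2)
env.movep([.634,-.0003,.145],[PI,0,PI/2]); env.dwell(.3); st(); snap("w9"); cv2.imwrite("pics/w9c.png",cv2.resize(cv2.imread("pics/w9.png")[100:400,130:430],(600,600)))
```

```text
ext [0.46470695 0.00287932]
ext [0.46528061 0.00711568]
red [ 0.63624205 -0.0021228 ]
[0.46430426 0.00742238]
gripped t30.20 [0.4644 0.0074 0.0509] open 0.262 ff 58.4 ft [-1.7  0.2  6.4]
lifted t31.10 [0.4637 0.0075 0.1989] open 0.258 ff 58.8 ft [ 0.9  0.2 -2.6]
 t32.14 [ 6.336e-01 -3.000e-04  1.459e-01] open 0.262 ff 58.8 ft [ 0.1 -0.1 -1.4]
```

View pics/w9c.png

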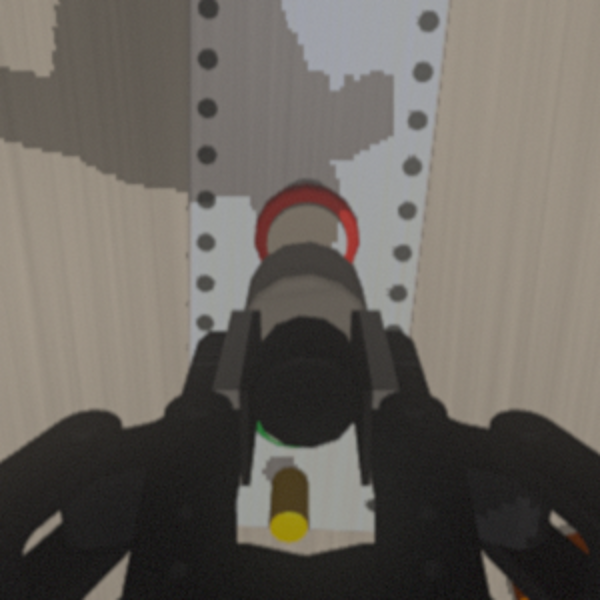

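Run:
```python
from h import *
print("btn",wworld("w9",283.5,220,.058),"disc",wworld("w9",283.5,216,.054))
# knob top rim circle front/back and steel body far edge
print("knob top",wworld("w9",130+306/2,100+402/2,.1459+.0055),"body left/right", wworld("w9",130+247/2,100+318/2,.1459-.0505+.026),wworld("w9",130+366/2,100+318/2,.1459-.0505+.026))
```

```text
btn [0.63509185 0.00070994] disc [0.63510228 0.00225734]
knob top [ 0.63464517 -0.00161162] body left/right [0.61959437 0.00293962] [0.6500177  0.00290894]
```

Extractor and red are aligned within about 2 mm. I'll lower slowly until contact.

Run:
```python
from h import *
x,y=.6345,.0005
env.move_straight([x,y,.113],rate=.06); env.dwell(.3); f0=st()["ft_force"][2]
z=.113
while z>.1045:
    z-=.0005; env.move_straight([x,y,z],rate=.02); o=env.observe()
    if o["ft_force"][2]-f0>3: break
env.dwell(.3); st("contact %.4f"%z)
snap("w10"); env.ungrasp(); st("open"); env.move_straight([x,y,.19],rate=.1); env.dwell(.3)
env.movep([.50,.1,.24],[PI,0,PI/2]);env.dwell(.3); st(); snap("w11"); S=read_camera("scene")[:,:,::-1].copy()
env.movep([.25,.45,.25],[PI,0,PI/2+.6]); T=read_camera("top")[:,:,::-1].copy(); st()
cv2.imwrite("pics/m11.png",np.vstack([np.hstack([grid(cv2.imread("pics/w11.png"),400,180,133,100,3),grid(S,150,170,133,100,3)]),np.hstack([grid(T,180,140,133,100,3),grid(T,230,140,133,100,3)])]))
```

```text
t33.17 [6.346e-01 5.000e-04 1.133e-01] open 0.260 ff 58.8 ft [ 0.3 -0.2 -1.4]
contact 0.1085 t35.73 [6.346e-01 5.000e-04 1.089e-01] open 0.257 ff 59.3 ft [-1.7  0.5  5.8]
open t36.41 [6.345e-01 5.000e-04 1.084e-01] open 1.002 ff 0.0 ft [-0.9  0.4  0.4]
 t38.71 [0.5006 0.0994 0.2394] open 0.996 ff 0.0 ft [0.3 0.6 0.3]
 t40.44 [0.2509 0.4496 0.2499] open 1.002 ff 0.0 ft [-0.4  0.5 -0.5]
```

View pics/m11.png

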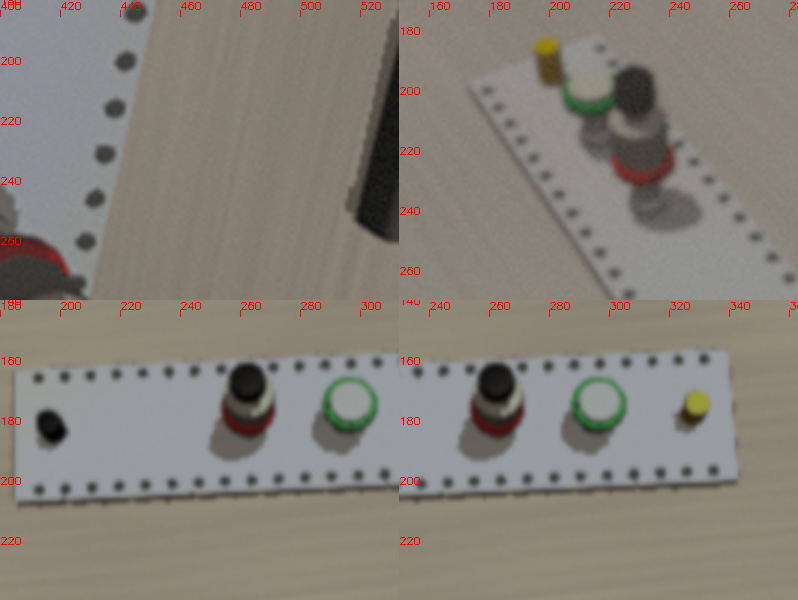

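The extractor stands upright, centred on red (knob at about (262.3,167.2) in the top view), with green between red and the yellow post at (296.5,174.4). I'll do one numeric check and hand in if it passes.

Run:
```python
from h import *
g=world("top",296.4,174.4,.058)[:2]; e=world("top",262.1,167.1,.114)[:2]; y=np.array([.626,-.1398]); r=np.array([.635,0])
print(g,e,np.linalg.norm(g-r),np.linalg.norm(g-y),np.linalg.norm(e-r))
if 58<np.linalg.norm(g-r)<1 or (.058<np.linalg.norm(g-r)<.082 and .058<np.linalg.norm(g-y)<.082 and np.linalg.norm(e-r)<.008): print(job_done())
```

```text
[ 0.62610483 -0.06981741] [ 0.63066693 -0.00092725] 0.07038177661972297 0.0699826707774845 0.004431167576494445
the job is handed in; nothing more can be done
None
```

The job is handed in at about 40 s of robot time: blue was pressed home and both jaws looked closed before I let go, red is midway between the posts, green is 70 mm from both red and the yellow post, and the extractor stands upright on red, about 4 mm off its axis by my last camera check (no verdict was returned).

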